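# Log a tea batch with the contact probe

### The arm

A 6-joint arm with a two-finger parallel gripper is mounted at the origin on the work surface. World frame = base frame: x ahead of the robot, y to its left, z up, the work surface at z = 0. Lengths are in mm, angles in rad, forces in N, time in s.
With the tool pointing down it reaches from about 275 to 750 mm from the base axis. Payload 10.2 kg.
Tool frame: the origin (TCP) lies midway between the tips of the shut fingers; the grasp point (between the pads) lies 19 mm behind it; x points along the fingers, y is the direction in which the jaws open and shut, and the axes are right-handed (so a half turn about x gives the same grasp; the last joint's range is limited). The gripper opens to 85 mm and grips with 20 to 120 N. Pads are 22 mm wide; open, the fingers measure 114 mm over their backs; the gripper's body (76 mm by 85 mm) begins 54 mm behind the grasp point. The pads swing forward as they close: fully open they stand 13 mm farther back than shut.
Start: joints at [-1.527, 0.313, 1.498, -0, 1.331, -0.223], TCP at [138.401, -506.435, 231.294] pointing down, gripper open.
Joint ranges: [-2.94, 2.94], [-0.97, 2.17], [0.19, 2.56], [-1.23, 4.37], [0.02, 3.11], [-2.88, 2.88]. Speed limits (rad/s): [2.39, 2.39, 3.01, 3.14, 3.14, 3.14].

### API

Orientations are given as a unit quaternion [w, x, y, z].
In Python, from rig import sense, capture, get_calibration, finish_job gives the robot as it stands.
- The arm moves only by the tool jog_arm, never from a script. Its argument "increments" is a list of rows, each an object of numbers: "rx", "ry", "rz": the turn, a rotation vector about the tool's x, y, z in rad; "x", "y", "z": the shift along the tool's x, y, z in mm; "hand": the finger opening in mm, from 0 to 85.4. A call has 1 to 5 rows; each row shifts and turns the commanded pose from where the row before left it, along the tool's axes as they then stand; what a row does not reach is not made up. A row lasts 1/8 s, in which the tool goes at most 62.5 mm and 10.7 degrees, less where a joint would pass 70% of its speed; a pose out of reach is approached as far as the arm can. A call with a gripper value outside its range is refused whole. The fingers move at their own pace and stop on an object; "force" is the grip in N (left out, the last holds). Time passes only in rows, so rows that do not move let the fingers close. It gives the time, the measured TCP pose, the force and the opening at its end, in the units of the state.
- sense(): the state, without advancing time (a new reading comes with each control period).
- capture(name): name is "side" or "top"; returns the picture (480x640x3 uint8, red, green, blue); there is no depth.
- get_calibration(name): a dict with "camera_matrix" (3x3 intrinsics, pixels), "R" (3x3) and "t" (3): a world point X has camera coordinates R X + t. Camera axes: x right, y down, z forward; pixel columns grow to the right and rows downward; lengths in mm; the calibration is good to about 2 mm. A picture is of the moment at which its call begins. get_calibration takes no time and is no camera call.
- finish_job(): hands the job in, once; it reports no verdict.
The state is a dict: "time_s": time; "joints": joint angles; "dq": joint speeds; "tau": joint torques, N m; "eef_pos": TCP position; "ee_rot": TCP orientation; "force": force on the tool from outside, world axes, zero at the start; "wrist_torque": the same for the moment, N m; "grip_width": opening from 0.0 (shut) to 1.0 (fully open).
Only numpy, scipy, OpenCV 4.12 (cv2) and the standard library are available. Lean on these libraries where they do the work, as an engineer would, in place of code of your own. Each camera call takes 0.05 s, during which the arm holds its last target.

### The job

Log the new tea batch: take the contact probe out of its holder and, holding it upright, press its steel tip lightly on the middle of the round sprung pad of the low batch stand for a second. Then set the tip lightly on the middle of the round sprung pad on the sloping console, with the probe square to that panel, and finish while still holding it there in the gripper. Each time hold the pad only about half-way down (roughly 4 mm), not at its stop, never push hard, and leave the other things on the counter undisturbed.

Things in the scene. Friction and masses are not known exactly. Their poses are not given: they have to be found in the camera images.
- probe_grip (a point): centre of the 80 mm long, 24 x 24 mm square black handle of the probe. z runs along the probe away from the tip, x and y are square to the handle's flat sides. The tip's end lies 90 mm from here along -z, the handle's top 40 mm along +z
- probe_tip (a point): centre of the flat end of the probe's steel tip; same axes as probe_grip (z along the probe, away from the tip)
- probe: the loose contact probe, 130 mm long, 95 to 150 g: square black handle, then a steel nose 18 mm in diameter, 37 mm long, then a steel tip 10 mm in diameter, 13 mm long. Origin at the tip's end, z away from it. At the start it stands upright in its holder, the handle's lower end resting on the holder's top; lift it 55 mm or more straight up to draw it clear
- holder: grey block fixed to the counter, 70 x 70 mm, 55 mm high, on a thin 76 x 76 mm foot, with an upright 21 mm hole in its middle in which the probe's nose stands; origin at the centre of its underside, z up
- stand: low steel batch stand fixed to the counter, 90 x 70 mm, 30 mm high, with a round sprung pad in the middle of its top; origin at the centre of its underside, z up
- stand_pad_top (a point): middle (dark dot) of the top of the batch stand's sprung steel pad, 28 mm in diameter, standing 10 mm proud, 40 mm above the counter when not pressed; z points up out of the pad. The point moves with the pad
- stand_pad (a joint): how far the batch stand's pad is pressed in: 0 m free, 0.008 m at its stop. Spring: 1 N to start, then 0.4 N per mm (about 2.6 N at 4 mm)
- console: console fixed to the counter: grey panel 200 mm (along the slope) x 170 mm on a black foot; the panel slopes 0.40 rad, low edge (60 mm high) towards the console's front (-x), high edge 140 mm; dark screen in the upper half, nine white square keys and one round steel pad in the lower half. Origin at the centre of its underside, z up
- console_pad_top (a point): middle (dark dot) of the top of the console's round sprung steel pad, 28 mm in diameter, standing 10 mm proud of the panel, about 90 mm above the counter; z points out of the pad, square to the panel (0.40 rad from vertical, leaning to the console's front). The point moves with the pad
- console_pad (a joint): how far the console's pad is pressed in along its own -z: 0 m free, 0.008 m at its stop. Same spring: 1 N to start, then 0.4 N per mm
- shaker_mid (a point): steel shaker, 86 mm in diameter, 185 mm high; centre, half-way up, z up. Bystander: leave alone
- sauce_a_mid (a point): squeeze bottle with a green nozzle, 64 mm in diameter, 190 mm high; centre, half-way up, z up. Bystander: leave alone
- sauce_b_mid (a point): squeeze bottle with a red nozzle, 64 mm in diameter, 190 mm high; centre, half-way up, z up. Bystander: leave alone
- jigger_mid (a point): small steel measuring jigger, 42 mm in diameter, 60 mm high, standing between holder and stand; centre, half-way up, z up. Bystander: leave alone
- cup_mid (a point): lidded drink cup, 86 mm in diameter, 118 mm high; centre, half-way up, z up. Bystander: leave alone
- tin_mid (a point): tea tin, 76 mm in diameter, 105 mm high; centre, half-way up, z up. Bystander: leave alone
- spoon_grip (a point): handle of a spoon 190 mm long lying on the counter. Bystander: leave alone
Things that resemble listed ones, but are neither listed nor needed, are in the scene too. There is more than one size of the probe; the job needs the smallest. What is shaped like the stand but orange or red is not meant.

How it is judged (in metres and radians):
On the way:
1. the probe, held upright, has pressed the batch stand's pad part-way for 0.8 s (distance between probe_tip and stand_pad_top below 0.008 m and angle between the z axis of probe_tip and the z axis of stand_pad_top, either way round below 0.14 rad and value of joint stand_pad between 0.0015 and 0.0068 m and contact force between probe and stand above 0.5 N and contact force between probe and the fingers above 1 N), for 0.8 s.
At the end, for the whole second after the job is handed in: The probe, still gripped and at rest, has its tip within 8 mm of the middle of the console's pad, is square to it within 8 degrees, and holds the pad pressed in by 1.5 to 6.8 mm, touching neither holder nor stand (distance between probe_tip and console_pad_top below 0.008 m and angle between the z axis of probe_tip and the z axis of console_pad_top, either way round below 0.14 rad and value of joint console_pad between 0.0015 and 0.0068 m and contact force between probe and console above 0.5 N and contact force between probe and the fingers above 1 N and contact force between probe and holder below 0.1 N and contact force between probe and stand below 0.1 N and linear speed of probe below 0.02 m/s); the arm keeps its last pose, push and grip.
It fails at once if a pad is pushed hard (over 12 N) (contact force between probe and stand above 12 N or contact force between probe and console above 12 N).
It fails at once if a bystander is pushed 30 mm away or knocked over (distance of any of shaker_mid, sauce_a_mid, sauce_b_mid, jigger_mid, cup_mid, tin_mid, spoon_grip from where it was at the start of the episode above 0.03 m).
It also fails if it takes over 59 s, if anything falls off the work surface, if the arm or the gripper's body presses on something with over 40 N, if the wrist force passes 120 N, or if a joint passes its speed limit or range.

## Working session

There is one attempt and no reset: what is moved stays moved. The work goes in short steps, Python scripts to look and compute and a tool call to move; the robot and the scene stay as the last step left them, time stands still between calls to the robot, and variables do not carry over. Pictures are saved under pics/ and viewed, and the job is handed in when it is done.

Besides the shell and the picture viewer there is one more tool, called after "Request:" in YAML: its name, and indented under it one key for each argument. jog_arm: Moves the arm, as the interface text tells. Its arguments: {"type":"object","properties":{"increments":{"type":"array","items":{"type":"object","properties":{"rx":{"type":"number"},"ry":{"type":"number"},"rz":{"type":"number"},"x":{"type":"number"},"y":{"type":"number"},"z":{"type":"number"},"hand":{"type":"number"}}}},"force":{"type":"number"}},"required":["increments"]}

```bash
mkdir -p pics; ls; python3 - <<'E'
from rig import *
import cv2,json
for n in("side","top"):
    c=get_calibration(n);print(n,c)
    cv2.imwrite(f"pics/{n}0.png",capture(n)[:,:,::-1])
print(sense())
E
```

```text
pics
side {'camera_matrix': array([[612.07126327,   0.        , 318.36149077],
       [  0.        , 612.07126327, 238.54651137],
       [  0.        ,   0.        ,   1.        ]]), 'R': array([[-0.9327809 , -0.36044098, -0.00144839],
       [-0.27912156,  0.72486617, -0.62980964],
       [ 0.22805909, -0.58707013, -0.77674817]]), 't': array([ 540.14788544,  237.48598364, 1181.85951812])}
top {'camera_matrix': array([[546.21984447,   0.        , 316.719654  ],
       [  0.        , 546.21984447, 233.62413059],
       [  0.        ,   0.        ,   1.        ]]), 'R': array([[ 0.00743612, -0.99972248,  0.02235326],
       [-0.99208865, -0.01017709, -0.12512608],
       [ 0.12531885, -0.02124597, -0.991889  ]]), 't': array([ -67.57361591,  572.88337071, 1350.87318655])}
{'time_s': 0.1, 'joints': array([-1.52739234e+00,  3.13360693e-01,  1.49835081e+00,  4.34211972e-06,
        1.33098745e+00, -2.23408715e-01]), 'dq': array([ 7.51926519e-04, -3.01894781e-03, -3.56900255e-03,  7.77090533e-04,
       -7.82905690e-05, -4.15488293e-04]), 'tau': array([ 2.21032205e-03, -4.12896180e+01, -2.60141981e+01, -2.15635155e-04,
        3.04235691e-03,  1.36200845e-05]), 'eef_pos': array([ 138.39555659, -506.19858939,  230.81324384]), 'ee_rot': array([ 0.09366318,  0.70086041,  0.09444202, -0.70078713]), 'force': array([-0.31960642,  0.10957036,  0.52860503]), 'wrist_torque': array([-0.04266802, -0.02917826, -0.00766442]), 'grip_width': 1.0005819881056437}
```

View pics/side0.png

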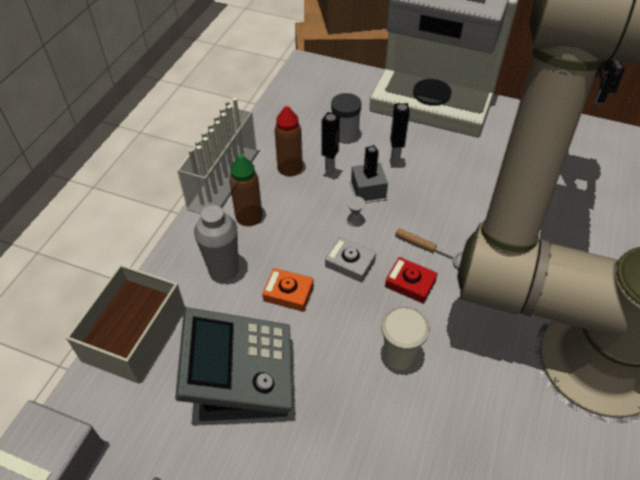

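View pics/top0.png

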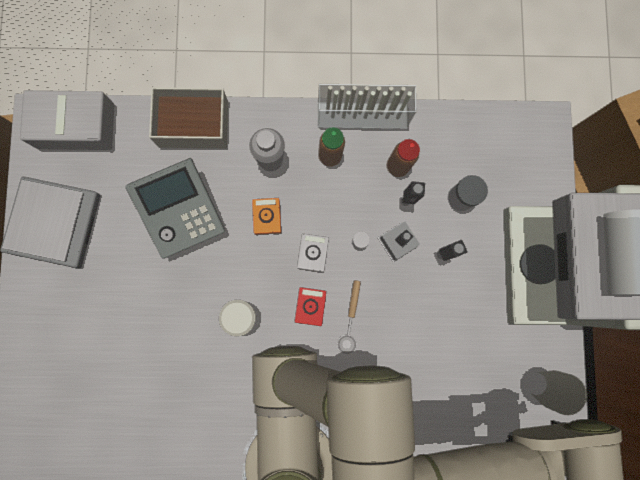

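```bash
python3 - <<'E'
import cv2,numpy as np
s=cv2.imread("pics/side0.png");t=cv2.imread("pics/top0.png")
a=cv2.resize(s[80:280,300:460],None,fx=2.9,fy=2.9,interpolation=cv2.INTER_CUBIC)[:580,:390]
def c(im,x,y,w,h,W,H): return cv2.resize(im[y:y+h,x:x+w],(W,H),interpolation=cv2.INTER_CUBIC)
cv2.imwrite("pics/c1.png",np.hstack([c(s,310,90,120,180,400,600),c(t,340,170,140,210,400,600)]))
cv2.imwrite("pics/c2.png",np.vstack([np.hstack([c(s,310,220,80,60,400,300),c(t,280,220,80,60,400,300)]),np.hstack([c(s,220,340,80,60,400,300),c(t,130,200,80,60,400,300)])]))
E
```

```text
(no output)
```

View pics/c1.png

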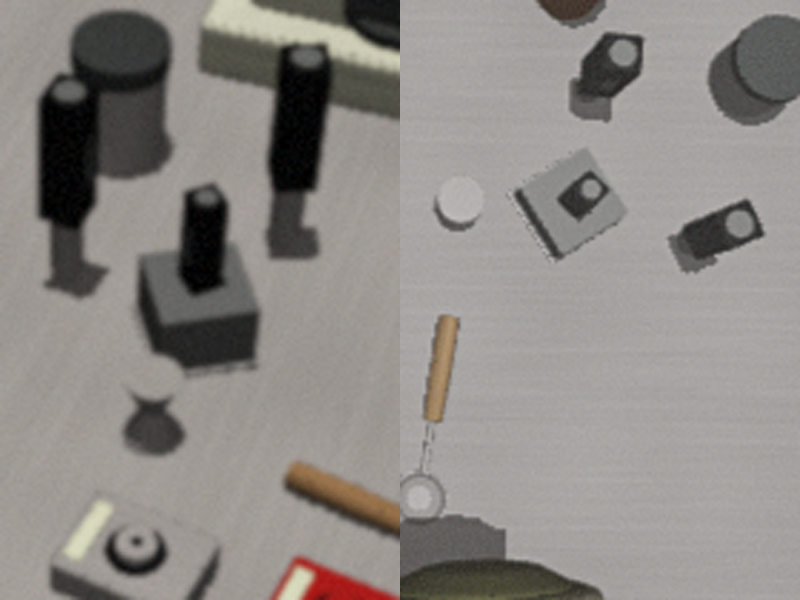

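View pics/c2.png

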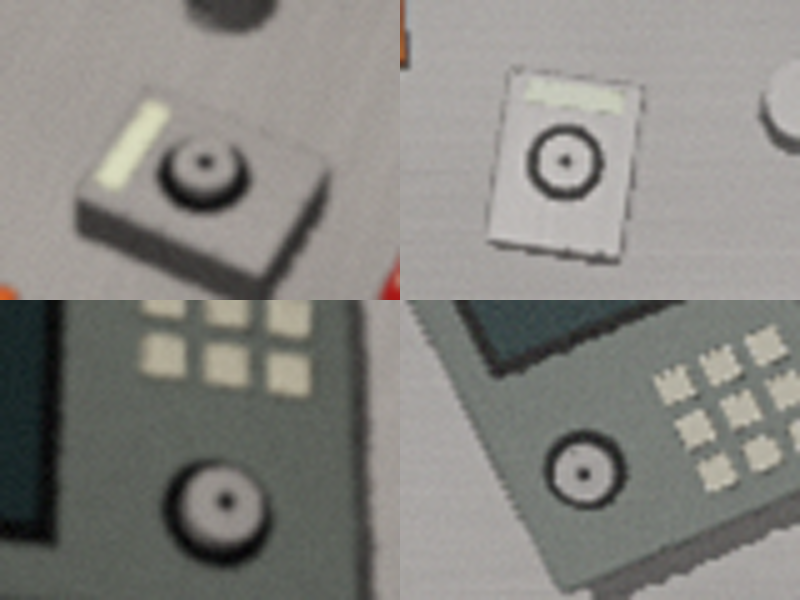

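Look-alikes for the probe, by side-view pixel: two big probes at (330,135) and (400,125), which stand without a holder. The smallest one is at (372,155), in the grey holder, and I choose that. In the crops the grey stand's dot is at side (351,252) / top (313,252), with orange and red decoys beside it. The console pad's dot is at side (265,380) / top (167,235).

```bash
cat > h.py <<'E'
import numpy as np,cv2
from rig import *
C={n:get_calibration(n) for n in("side","top")}
def ray(n,p):
    c=C[n];d=c["R"].T@np.linalg.solve(c["camera_matrix"],[p[0],p[1],1.]);o=-c["R"].T@c["t"];return o,d/np.linalg.norm(d)
def plane(n,p,z):
    o,d=ray(n,p);return o+d*(z-o[2])/d[2]
def tri(ps,pt):
    (a,u),(b,v)=ray("side",ps),ray("top",pt)
    s=np.linalg.lstsq(np.c_[u,-v],b-a,rcond=None)[0];P,Q=a+s[0]*u,b+s[1]*v
    return (P+Q)/2,np.linalg.norm(P-Q)
def proj(n,X):
    c=C[n];q=c["camera_matrix"]@(c["R"]@np.array(X)+c["t"]);return q[:2]/q[2]
E
python3 - <<'E'
from h import *
np.set_printoptions(precision=2,suppress=True)
s=cv2.imread("pics/side0.png");t=cv2.imread("pics/top0.png")
def dot(im,p,r=3):
    x,y=map(round,p);g=cv2.cvtColor(im,6)[y-r:y+r+1,x-r:x+r+1].astype(float)
    w=np.clip(np.median(g)-10-g,0,None);Y,X=np.mgrid[-r:r+1,-r:r+1];return np.array([x+(w*X).sum()/w.sum(),y+(w*Y).sum()/w.sum()])
for nm,ps,pt,z in(("stand",(351,252),(313.2,252),40),("console",(265.2,380),(166.8,234.6),90)):
    a,b=dot(s,ps,2),dot(t,pt,2);print(nm,a,b,*tri(a,b),plane("side",a,z),plane("top",b,z))
a,b=(372.1,149.1),(407.2,235.8);print("probe top",*tri(a,b),plane("side",a,135),plane("top",b,135))
# yaw measurement by contours
hsv=cv2.cvtColor(t,40);g=cv2.cvtColor(t,6)
def poly(m,seed,n,z,nm):
    k,l=cv2.connectedComponents(m.astype(np.uint8));v=l[seed[1],seed[0]]
    cs,_=cv2.findContours((l==v).astype(np.uint8),0,1);c=cv2.convexHull(max(cs,key=cv2.contourArea))
    P=np.array([plane(n,p[0],z)[:2] for p in c],np.float32);print(nm,v,len(c),cv2.minAreaRect(P))
for y in range(226,262,3): print(y,g[y,378:424:2])
poly(g<75,(402,240),"top",120,"handle")
for y in (230,250): print(g[y,290:335:3], t[y,150:230:10].tolist())
E
```

```text
stand [350.59 251.94] [312.6 251.8] [526.32 -52.5   38.29] 1.0965529078992091 [525.4  -51.28  40.  ] [526.71 -52.38  40.  ]
console [264.79 379.86] [166.25 234.39] [561.17 304.08  88.98] 0.13122726700367526 [560.83 304.5   90.  ] [561.11 303.84  90.  ]
probe top [ 557.55 -275.56  130.84] 2.042176735125675 [ 555.39 -271.24  135.  ] [ 558.05 -274.62  135.  ]
226 [166 161 163 164 163 164 165 166 147 149 138 141 138 138 138 151 164 166
 165 163 163 165 167]
229 [168 166 165 168 169 168 169 147 137 138 140 138 138 142 116 141 151 168
 165 167 161 165 163]
232 [164 167 163 165 163 143 139 140 140 139 139 140 110  58  77  67 125 159
 171 166 170 165 167]
235 [167 150 149 141 138 139 144 142 140 145 116  55  59 137 139 145  89  81
 154 168 166 164 163]
238 [173  87  61 135 143 138 139 139 145  71  49  44  50 100 146 144  62 127
 136 151 165 163 164]
241 [165 174  74  63 139 142 142 138 144  78  46  51  47  51  56  66 144 139
 136 136 158 170 167]
244 [165 164 172  76  70 139 139 142 139 145 121  51  42  55  89 144 139 141
 139 138 136 164 167]
247 [166 162 164 167  59  77 137 142 140 140 144
[... 255 characters left out ...]
63 162 159 167 162 158 146  60  67 144 142 128 106 164 166 165 163 162
 166 166 166 165 162]
259 [164 163 163 164 165 167 158 122  59  76 150 162 163 162 161 164 164 162
 161 164 162 161 163]
handle 278 12 ((554.5348510742188, -268.51507568359375), (25.219261169433594, 36.13094711303711), 44.77476119995117)
[169 168 167 167 166 170 169 168 169 169 164 162 162 164 164] [[113, 118, 113], [43, 46, 43], [117, 118, 122], [119, 126, 118], [114, 115, 115], [166, 181, 185], [131, 143, 143], [118, 127, 120]]
[167 166 166 144 186 137 177 188 182 190 133 180 170 170 167] [[159, 162, 164], [118, 122, 117], [121, 125, 123], [104, 108, 104], [91, 91, 95], [160, 163, 165], [161, 162, 167], [163, 167, 169]]
```

```bash
python3 - <<'E'
from h import *
np.set_printoptions(precision=2,suppress=True)
s=cv2.imread("pics/side0.png");t=cv2.imread("pics/top0.png")
g=cv2.cvtColor(t,6)
# holder top
m=((g>100)&(g<152)).astype(np.uint8);m[:, :378]=0;m[:,422:]=0;m[:220]=0;m[262:]=0
k,l,st,ce=cv2.connectedComponentsWithStats(m,connectivity=4)
i=1+np.argmax(st[1:,4]);cs,_=cv2.findContours((l==i).astype(np.uint8),0,1)
P=np.array([plane("top",p[0],55)[:2] for p in cs[np.argmax([len(c) for c in cs])]],np.float32)
print("holder",cv2.minAreaRect(P),cv2.boxPoints(cv2.minAreaRect(P)))
# keys
def keys(im,x0,y0,x1,y1):
    b=im.astype(int);m=((b.min(2)>140)).astype(np.uint8)
    M=np.zeros_like(m);M[y0:y1,x0:x1]=m[y0:y1,x0:x1]
    k,l,st,ce=cv2.connectedComponentsWithStats(M,connectivity=4)
    return [(ce[i],st[i,4]) for i in range(1,k) if 10<st[i,4]]
for n,im,b in(("side",s,(245,320,288,362)),("top",t,(176,202,217,238))):
    for c,a in keys(im,*b): print(n,c,a)
b=t.astype(int)
# panel screen contour top
for n,im,sd in(("top",t,(165,190)),("side",s,(210,350))):
    hs=cv2.cvtColor(im,40); print(n,im[sd[1],sd[0]],im[sd[1]+0,sd[0]+0])
    m=((im.max(2)<80)).astype(np.uint8);k,l=cv2.connectedComponents(m,connectivity=4)
    cs,_=cv2.findContours((l==l[sd[1],sd[0]]).astype(np.uint8),0,1);c=max(cs,key=cv2.contourArea)
    print(cv2.boxPoints(cv2.minAreaRect(c)),cv2.approxPolyDP(c,5,True)[:,0].tolist())
E
```

```text
holder ((557.1962280273438, -271.60614013671875), (76.22724151611328, 73.64051055908203), 33.46181106567383) [[ 505.1  -261.9 ]
 [ 545.7  -323.34]
 [ 609.29 -281.31]
 [ 568.69 -219.87]]
side [281.17 320.6 ] 30
side [252.19 327.41] 37
side [264.5  329.32] 34
side [277.25 331.36] 36
side [252.23 338.85] 39
side [264.6  340.43] 35
side [276.98 342.64] 42
side [252.53 350.5 ] 38
side [264.82 352.46] 39
side [276.95 354.19] 42
top [202.6 208.8] 40
top [193.63 212.76] 38
top [184.27 216.62] 37
top [206.79 217.63] 38
top [197.62 221.54] 39
top [188.46 225.26] 39
top [211.06 226.22] 36
top [201.94 230.26] 34
top [192.86 234.11] 37
top [74 72 60] [74 72 60]
[[134.37 187.28]
 [185.1  165.08]
 [198.07 194.72]
 [147.34 216.91]] [[185, 167], [135, 187], [149, 215], [197, 194]]
side [41 40 29] [41 40 29]
[[185.32 385.76]
 [191.53 315.34]
 [237.17 319.37]
 [230.96 389.79]] [[192, 316], [187, 384], [231, 389], [233, 322]]
```

```bash
python3 - <<'E'
from h import *
np.set_printoptions(precision=3,suppress=True)
S=[[(252.19,327.41),(264.5,329.32),(277.25,331.36)],[(252.23,338.85),(264.6,340.43),(276.98,342.64)],[(252.53,350.5),(264.82,352.46),(276.95,354.19)]]
T=[[(202.6,208.8),(206.79,217.63),(211.06,226.22)],[(193.63,212.76),(197.62,221.54),(201.94,230.26)],[(184.27,216.62),(188.46,225.26),(192.86,234.11)]]
P=np.array([[tri(S[j][i],T[j][i])[0] for i in range(3)] for j in range(3)])
print(P); 
dn=(P[:,2]-P[:,0]).mean(0);ac=(P[2]-P[0]).mean(0);dn/=np.linalg.norm(dn);ac/=np.linalg.norm(ac)
n=np.cross(dn,ac);n*=np.sign(n[2]);print("down",dn,"across",ac,"n",n/np.linalg.norm(n),"slope",np.arccos(n[2]))
ya=np.arctan2(ac[1],ac[0]);yd=np.arctan2(dn[1],dn[0]);print(ya,yd,ya-np.pi/2, "lean",np.arctan2(n[1],n[0]))
E
```

```text
[[[624.979 217.911  91.381]
  [604.855 208.716  82.216]
  [584.47  199.168  72.402]]

 [[614.951 239.424  91.01 ]
  [594.727 230.542  83.407]
  [574.716 221.306  72.767]]

 [[604.514 261.385  92.22 ]
  [584.919 252.556  82.708]
  [565.044 243.209  73.042]]]
down [-0.836 -0.383 -0.392] across [-0.414  0.91   0.014] n [-0.352 -0.174  0.92 ] slope 0.4034297984577228
1.9981827003928918 -2.7122543100001617 0.42738637359799525 lean -2.682202416221871
```

```bash
python3 - <<'E'
from h import *
from scipy.spatial.transform import Rotation as R
np.set_printoptions(precision=3,suppress=True)
q=sense()["ee_rot"];M=R.from_quat(q,scalar_first=True).as_matrix();print(M, "jaw az",np.degrees(np.arctan2(M[1,1],M[0,1])))
s=cv2.imread("pics/side0.png");t=cv2.imread("pics/top0.png")
for nm,b,tp in (("big1",(405,209),(417,186)),("big2",(440,258),(460,244))): print(nm,plane("top",b,0),plane("top",tp,170))
# side-view top/bottom
print("big tops",tri((330,117),(417.5,188)),tri((401.5,106.5),(459,247.5)))
a=np.radians(33.5)
for yaw in (33.5,):
  a=np.radians(yaw);Rz=np.array([[np.cos(a),-np.sin(a)],[np.sin(a),np.cos(a)]])
  out=[]
  for n,im,(x,y,w,h) in(("side",s,(340,130,60,90)),("top",t,(375,205,60,90))):
    k=400/w;c=cv2.resize(im[y:y+h,x:x+w],(400,600),interpolation=cv2.INTER_CUBIC)
    for z,hs,col in((135,12,(0,255,255)),(55,12,(0,255,0)),(55,35,(255,0,0)),(0,38,(255,0,255))):
      pts=[proj(n,[*(np.array([557,-272.5])+Rz@np.array(v)*hs),z]) for v in((1,1),(1,-1),(-1,-1),(-1,1))]
      cv2.polylines(c,[np.int32([((p[0]-x+.5)*k,(p[1]-y+.5)*k) for p in pts])],True,col,1)
    out.append(c)
cv2.imwrite("pics/c3.png",np.hstack(out))
E
```

```text
[[-0.     0.264 -0.965]
 [ 0.001 -0.965 -0.264]
 [-1.    -0.001 -0.   ]] jaw az -74.71280990659203
big1 [ 645.828 -295.277    0.   ] [ 670.847 -292.491  170.   ]
big2 [ 517.353 -385.202    0.   ] [ 535.928 -389.806  170.   ]
big tops (array([ 664.128, -292.028,  177.702]), np.float64(0.6674867038054615)) (array([ 526.188, -385.441,  176.909]), np.float64(1.8261306291386725))
```

View pics/c3.png

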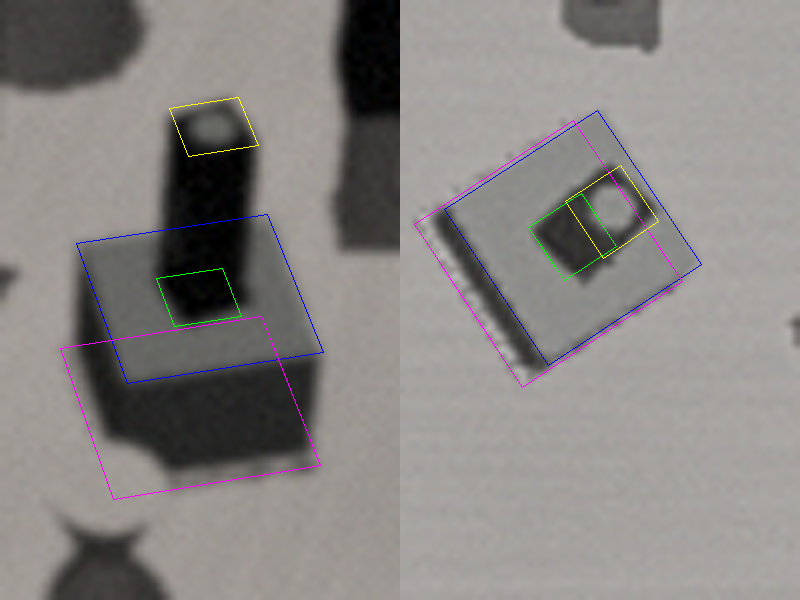

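```bash
python3 - <<'E'
from h import *
s=cv2.imread("pics/side0.png");t=cv2.imread("pics/top0.png")
f=lambda im,x,y,w,h:cv2.resize(cv2.convertScaleAbs(im[y:y+h,x:x+w],alpha=1.6),(400,600),interpolation=cv2.INTER_CUBIC)
cv2.imwrite("pics/c4.png",np.hstack([f(s,354,138,32,48),f(t,389,220,28,42)]))
E
```

```text
(no output)
```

View pics/c4.png

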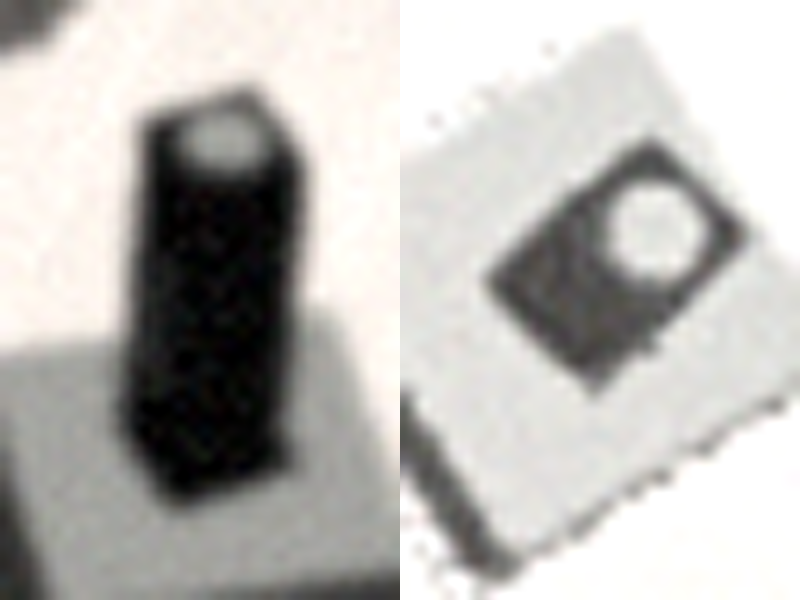

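```bash
python3 - <<'E'
from h import *
np.set_printoptions(precision=1,suppress=True)
k=400/28
def w(p,z): return plane("top",((p[0]-400)/k+389-.5,p[1]/k+220-.5),z)
for a,b,z in(((488,280),(598,390),55),((650,138),(748,232),135)):
    A,B=w(a,z),w(b,z);print(A,B,np.linalg.norm(A-B),np.degrees(np.arctan2(*(A-B)[1::-1])))
print("disc",w((658,232),135))
d=w((488,280),55);print("bottom left edge mid",(w((488,280),55)+w((598,390),55))/2)
k2=400/32;ps=(223/k2+354-.5,141/k2+138-.5);print(ps,plane("side",ps,135),tri(ps,((258)/k+389-.5,232/k+220-.5)))
E
```

```text
[ 559.3 -258.    55. ] [ 540.1 -277.2   55. ] 27.168311292575158 44.88865997353521
[ 573.9 -272.   135. ] [ 558.3 -288.1  135. ] 22.38054537021587 45.992079656159824
disc [ 558.2 -273.1  135. ]
bottom left edge mid [ 549.7 -267.6   55. ]
(371.34, 148.78) [ 557.3 -271.6  135. ] (array([ 558.1, -273.5,  133.2]), np.float64(0.6181071088330442))
```

```bash
cat > plan.py <<'E'
from h import *
import sys,json
from scipy.spatial.transform import Rotation as R
def toolR(point,jaw):  # columns x=point,y=jaw,z
    x=np.array(point,float);x/=np.linalg.norm(x);y=np.array(jaw,float);y-=x*(x@y);y/=np.linalg.norm(y)
    return np.c_[x,y,np.cross(x,y)]
def down(az): a=np.radians(az);return toolR([0,0,-1],[np.cos(a),np.sin(a),0])
def rows(p1,M1,n,p0=None,M0=None):
    s=sense()
    p0=s["eef_pos"] if p0 is None else p0;M0=R.from_quat(s["ee_rot"],scalar_first=True).as_matrix() if M0 is None else M0
    rv=R.from_matrix(M0.T@M1).as_rotvec();M=M0
    for i in range(n):
        d=M.T@(np.array(p1)-p0)/n;st=R.from_rotvec(rv/n)
        print(dict(zip(["x","y","z","rx","ry","rz"],[*map(float,np.round(d,1)),*map(float,np.round(rv/n,4))])));M=M@st.as_matrix()
    print("dist",np.linalg.norm(np.array(p1)-p0),"rot deg",np.degrees(np.linalg.norm(rv)))
E
python3 - <<'E'
from plan import *
rows([558,-273,231],down(-44.6),14)
E
```

```text
{'x': 0.0, 'y': -8.2, 'z': -33.3, 'rx': -0.0375, 'ry': -0.0, 'rz': 0.0001}
{'x': 0.0, 'y': -6.9, 'z': -33.6, 'rx': -0.0375, 'ry': -0.0, 'rz': 0.0001}
{'x': 0.0, 'y': -5.6, 'z': -33.8, 'rx': -0.0375, 'ry': -0.0, 'rz': 0.0001}
{'x': -0.0, 'y': -4.4, 'z': -34.0, 'rx': -0.0375, 'ry': -0.0, 'rz': 0.0001}
{'x': -0.0, 'y': -3.1, 'z': -34.1, 'rx': -0.0375, 'ry': -0.0, 'rz': 0.0001}
{'x': -0.0, 'y': -1.8, 'z': -34.2, 'rx': -0.0375, 'ry': -0.0, 'rz': 0.0001}
{'x': -0.0, 'y': -0.5, 'z': -34.3, 'rx': -0.0375, 'ry': -0.0, 'rz': 0.0001}
{'x': -0.0, 'y': 0.8, 'z': -34.3, 'rx': -0.0375, 'ry': -0.0, 'rz': 0.0001}
{'x': -0.0, 'y': 2.1, 'z': -34.2, 'rx': -0.0375, 'ry': -0.0, 'rz': 0.0001}
{'x': -0.0, 'y': 3.3, 'z': -34.1, 'rx': -0.0375, 'ry': -0.0, 'rz': 0.0001}
{'x': -0.0, 'y': 4.6, 'z': -34.0, 'rx': -0.0375, 'ry': -0.0, 'rz': 0.0001}
{'x': -0.0, 'y': 5.9, 'z': -33.8, 'rx': -0.0375, 'ry': -0.0, 'rz': 0.0001}
{'x': -0.0, 'y': 7.1, 'z': -33.5, 'rx': -0.0375, 'ry': -0.0, 'rz': 0.0001}
{'x': -0.0, 'y': 8.4, 'z': -33.2, 'rx': -0.0375, 'ry': -0.0, 'rz': 0.0001}
dist 480.0515658718639 rot deg 30.112882773059717
```

Request:
jog_arm:
  increments:
    - {"y": -8,"z": -33,"rx": -0.0375,"hand": 85}
    - {"y": -7,"z": -34,"rx": -0.0375,"hand": 85}
    - {"y": -6,"z": -34,"rx": -0.0375,"hand": 85}
    - {"y": -4,"z": -34,"rx": -0.0375,"hand": 85}
    - {"y": -3,"z": -34,"rx": -0.0375,"hand": 85}
  force: 50

```text
schema error: expected keys rx, ry, rz, x, y, z, hand
```

Request:
jog_arm:
  increments:
    - {"y": -2,"z": -34,"rx": -0.0375}
    - {"z": -34,"rx": -0.0375}
    - {"y": 1,"z": -34,"rx": -0.0375}
    - {"y": 2,"z": -34,"rx": -0.0375}
    - {"y": 3,"z": -34,"rx": -0.0375}

```text
schema error: expected keys rx, ry, rz, x, y, z, hand
```

Request:
jog_arm:
  increments:
    - {"y": 5,"z": -34,"rx": -0.0375}
    - {"y": 6,"z": -34,"rx": -0.0375}
    - {"y": 7,"z": -33,"rx": -0.0375}
    - {"y": 8,"z": -33,"rx": -0.0375}
    - {}

```text
schema error: expected keys rx, ry, rz, x, y, z, hand
```

```bash
python3 - <<'E'
from plan import *
np.set_printoptions(precision=2,suppress=True)
s=sense();print(s["time_s"],s["joints"],s["eef_pos"],s["force"])
rows([558,-273,150],down(-44.6),3)
for n in("side","top"): cv2.imwrite(f"pics/{n}1.png",capture(n)[:,:,::-1])
a=cv2.imread("pics/side1.png")[60:300,240:560];b=cv2.imread("pics/top1.png")[120:360,300:500]
cv2.imwrite("pics/c5.png",np.hstack([cv2.resize(a,(460,345)),cv2.resize(b,(288,345))]))
E
```

```text
0.1 [-1.53  0.31  1.5   0.    1.33 -0.22] [ 138.4  -506.2   230.81] [-0.32  0.11  0.53]
{'x': 27.0, 'y': -38.1, 'z': -155.4, 'rx': -0.1752, 'ry': -0.0002, 'rz': 0.0003}
{'x': 27.0, 'y': -10.4, 'z': -159.7, 'rx': -0.1752, 'ry': -0.0002, 'rz': 0.0003}
{'x': 27.0, 'y': 17.6, 'z': -159.0, 'rx': -0.1752, 'ry': -0.0002, 'rz': 0.0003}
dist 486.8061743635461 rot deg 30.112882773059717
```

View pics/c5.png

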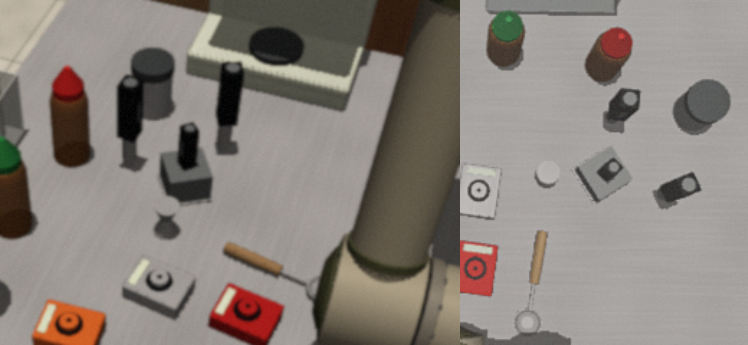

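All seven keys are required in each row, so the calls were refused and nothing moved: the picture shows the same scene as before. I'll send the rows again in full.

Request:
jog_arm:
  increments:
    - {"x": 0,"y": -8,"z": -33,"rx": -0.0375,"ry": 0,"rz": 0,"hand": 85}
    - {"x": 0,"y": -7,"z": -34,"rx": -0.0375,"ry": 0,"rz": 0,"hand": 85}
    - {"x": 0,"y": -6,"z": -34,"rx": -0.0375,"ry": 0,"rz": 0,"hand": 85}
    - {"x": 0,"y": -4,"z": -34,"rx": -0.0375,"ry": 0,"rz": 0,"hand": 85}
    - {"x": 0,"y": -3,"z": -34,"rx": -0.0375,"ry": 0,"rz": 0,"hand": 85}
  force: 50

```text
time_s: 0.82
eef_pos: [289.4, -422.6, 231.2]
ee_rot: [-0.16, -0.689, -0.16, 0.689]
force: [0.1, -0.1, 0.2]
grip_width: 0.994
```

Request:
jog_arm:
  increments:
    - {"x": 0,"y": -2,"z": -34,"rx": -0.0375,"ry": 0,"rz": 0,"hand": 85}
    - {"x": 0,"y": 0,"z": -34,"rx": -0.0375,"ry": 0,"rz": 0,"hand": 85}
    - {"x": 0,"y": 1,"z": -34,"rx": -0.0375,"ry": 0,"rz": 0,"hand": 85}
    - {"x": 0,"y": 2,"z": -34,"rx": -0.0375,"ry": 0,"rz": 0,"hand": 85}
    - {"x": 0,"y": 3,"z": -34,"rx": -0.0375,"ry": 0,"rz": 0,"hand": 85}

```text
time_s: 1.45
eef_pos: [438.3, -340.1, 231.1]
ee_rot: [-0.223, -0.671, -0.224, 0.671]
force: [-0.7, -0.8, 0.2]
grip_width: 0.999
```

Request:
jog_arm:
  increments:
    - {"x": 0,"y": 5,"z": -34,"rx": -0.0375,"ry": 0,"rz": 0,"hand": 85}
    - {"x": 0,"y": 6,"z": -34,"rx": -0.0375,"ry": 0,"rz": 0,"hand": 85}
    - {"x": 0,"y": 7,"z": -33,"rx": -0.0375,"ry": 0,"rz": 0,"hand": 85}
    - {"x": 0,"y": 8,"z": -33,"rx": -0.0375,"ry": 0,"rz": 0,"hand": 85}
    - {"x": 0,"y": 0,"z": 0,"rx": 0,"ry": 0,"rz": 0,"hand": 85}

```text
time_s: 2.08
eef_pos: [558.1, -273.2, 230.6]
ee_rot: [-0.273, -0.652, -0.274, 0.652]
force: [-0.3, -0.6, -0.4]
grip_width: 0.999
```

```bash
python3 - <<'E'
from plan import *
np.set_printoptions(precision=2,suppress=True)
s=sense();print(s["time_s"],s["joints"],s["eef_pos"],s["force"])
rows([558,-273,160],down(-44.6),3)
for n in("side","top"): cv2.imwrite(f"pics/{n}2.png",capture(n)[:,:,::-1])
a=cv2.imread("pics/side2.png")[60:300,240:560];b=cv2.imread("pics/top2.png")[120:360,300:500]
cv2.imwrite("pics/c6.png",np.hstack([cv2.resize(a,(460,345)),cv2.resize(b,(288,345))]))
E
```

```text
2.075 [-0.64  0.53  1.18  0.    1.43  0.13] [ 558.05 -273.25  230.61] [-0.32 -0.57 -0.41]
{'x': 23.5, 'y': -0.1, 'z': -0.0, 'rx': 0.0007, 'ry': -0.0, 'rz': 0.0003}
{'x': 23.5, 'y': -0.1, 'z': -0.0, 'rx': 0.0007, 'ry': -0.0, 'rz': 0.0003}
{'x': 23.5, 'y': -0.1, 'z': -0.0, 'rx': 0.0007, 'ry': -0.0, 'rz': 0.0003}
dist 70.60915854321753 rot deg 0.1320694380944901
```

View pics/c6.png

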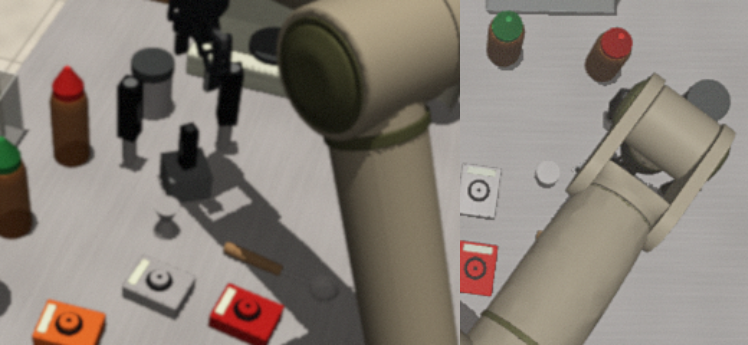

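```bash
python3 - <<'E'
from h import *
p=proj("side",[558,-273,230]);print(p,(p-[240,60])*1.4375, proj("side",[558,-273,135]))
s=cv2.imread("pics/side2.png")[40:240,310:470];cv2.imwrite("pics/c7.png",cv2.resize(s,None,fx=3,fy=3,interpolation=2))
E
```

```text
[374.18637727 114.77526853] [192.89291732  78.73944851] [371.2291891  148.30678196]
```

View pics/c7.png

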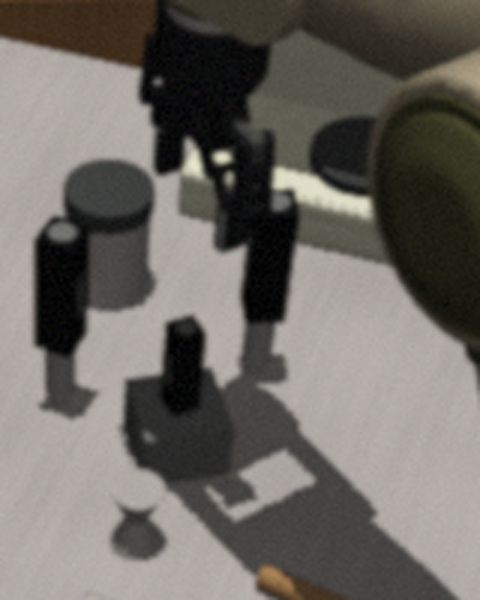

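The two fingertips straddle the projected TCP (374,115), above the small probe, and the big probes are clear. Going down.

Request:
jog_arm:
  increments:
    - {"x": 20,"y": 0,"z": 0,"rx": 0,"ry": 0,"rz": 0,"hand": 85}
    - {"x": 25,"y": 0,"z": 0,"rx": 0,"ry": 0,"rz": 0,"hand": 85}
    - {"x": 25,"y": 0,"z": 0,"rx": 0,"ry": 0,"rz": 0,"hand": 85}
    - {"x": 20,"y": 0,"z": 0,"rx": 0,"ry": 0,"rz": 0,"hand": 85}
    - {"x": 15,"y": 0,"z": 0,"rx": 0,"ry": 0,"rz": 0,"hand": 85}

```text
time_s: 2.8
eef_pos: [556.1, -275.2, 125.6]
ee_rot: [-0.272, -0.652, -0.272, 0.653]
force: [-0.4, 0.5, 0.3]
grip_width: 0.995
```

Request:
jog_arm:
  increments:
    - {"x": 15,"y": 0,"z": 0,"rx": 0,"ry": 0,"rz": 0,"hand": 85}
    - {"x": 15,"y": 0,"z": 0,"rx": 0,"ry": 0,"rz": 0,"hand": 85}
    - {"x": 10,"y": 0,"z": 0,"rx": 0,"ry": 0,"rz": 0,"hand": 85}
    - {"x": 0,"y": 0,"z": 0,"rx": 0,"ry": 0,"rz": 0,"hand": 60}
    - {"x": 0,"y": 0,"z": 0,"rx": 0,"ry": 0,"rz": 0,"hand": 40}

```text
time_s: 3.42
eef_pos: [557.1, -274.8, 86.8]
ee_rot: [0.273, 0.653, 0.272, -0.652]
force: [0.4, 0.2, 0.3]
grip_width: 0.599
```

```bash
python3 - <<'E'
from plan import *
s=sense();print(s["time_s"],s["eef_pos"],s["force"],s["grip_width"])
a=capture("side")[:,:,::-1];b=capture("top")[:,:,::-1]
cv2.imwrite("pics/c8.png",np.hstack([cv2.resize(a[60:220,310:470],(400,400),interpolation=2),cv2.resize(b[160:280,340:460],(400,400),interpolation=2)]))
E
```

```text
3.425 [ 557.11925079 -274.75932716   86.81323915] [0.35310871 0.18931323 0.25376981] 0.5985473154101947
```

View pics/c8.png

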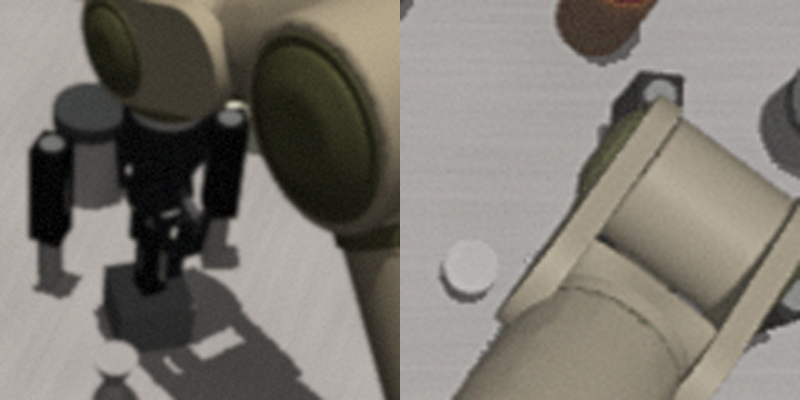

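Request:
jog_arm:
  increments:
    - {"x": 0,"y": 0,"z": 0,"rx": 0,"ry": 0,"rz": 0,"hand": 28}
    - {"x": 0,"y": 0,"z": 0,"rx": 0,"ry": 0,"rz": 0,"hand": 22}
    - {"x": 0,"y": 0,"z": 0,"rx": 0,"ry": 0,"rz": 0,"hand": 15}
    - {"x": 0,"y": 0,"z": 0,"rx": 0,"ry": 0,"rz": 0,"hand": 10}
    - {"x": 0,"y": 0,"z": 0,"rx": 0,"ry": 0,"rz": 0,"hand": 10}
  force: 50

```text
time_s: 4.15
eef_pos: [556.9, -274.6, 86.6]
ee_rot: [0.273, 0.652, 0.273, -0.652]
force: [-1.8, 1.5, 5.1]
grip_width: 0.279
```

Request:
jog_arm:
  increments:
    - {"x": 0,"y": 0,"z": 0,"rx": 0,"ry": 0,"rz": 0,"hand": 10}
    - {"x": 0,"y": 0,"z": 0,"rx": 0,"ry": 0,"rz": 0,"hand": 10}
    - {"x": 0,"y": 0,"z": 0,"rx": 0,"ry": 0,"rz": 0,"hand": 10}

```text
time_s: 4.53
eef_pos: [556.9, -274.6, 86.6]
ee_rot: [0.273, 0.652, 0.273, -0.652]
force: [-1.0, 1.6, 6.2]
grip_width: 0.277
```

```bash
python3 - <<'E'
from plan import *
s=sense();print(s["time_s"],s["eef_pos"],s["force"],s["wrist_torque"],s["grip_width"]*85.4)
E
```

```text
4.525 [ 556.92556112 -274.60232868   86.60311249] [-0.96913573  1.59650965  6.21721832] [0.21790608 0.26830797 0.00370216] 23.64944056678835
```

Width is 23.6 mm, so it is gripped square on the 24 mm handle. Lifting straight up 75 mm.

Request:
jog_arm:
  increments:
    - {"x": -8,"y": 0,"z": 0,"rx": 0,"ry": 0,"rz": 0,"hand": 10}
    - {"x": -12,"y": 0,"z": 0,"rx": 0,"ry": 0,"rz": 0,"hand": 10}
    - {"x": -15,"y": 0,"z": 0,"rx": 0,"ry": 0,"rz": 0,"hand": 10}
    - {"x": -20,"y": 0,"z": 0,"rx": 0,"ry": 0,"rz": 0,"hand": 10}
    - {"x": -20,"y": 0,"z": 0,"rx": 0,"ry": 0,"rz": 0,"hand": 10}

```text
time_s: 5.15
eef_pos: [556.9, -274.6, 162.9]
ee_rot: [0.273, 0.653, 0.272, -0.652]
force: [-0.2, 0.3, -0.2]
grip_width: 0.274
```

Request:
jog_arm:
  increments:
    - {"x": -20,"y": 0,"z": 0,"rx": 0,"ry": 0,"rz": 0,"hand": 10}
    - {"x": -15,"y": 0,"z": 0,"rx": 0,"ry": 0,"rz": 0,"hand": 10}
    - {"x": 0,"y": 0,"z": 0,"rx": 0,"ry": 0,"rz": 0,"hand": 10}

```text
time_s: 5.52
eef_pos: [557.2, -274.8, 197.6]
ee_rot: [0.273, 0.653, 0.272, -0.652]
force: [0.5, 0.1, -0.9]
grip_width: 0.277
```

```bash
python3 - <<'E'
from plan import *
s=sense();print(s["time_s"],s["eef_pos"],s["force"],s["wrist_torque"],s["grip_width"]*85.4)
a=capture("side")[:,:,::-1];cv2.imwrite("pics/side3.png",a)
x,y,w,h=340,60,80,120
cv2.imwrite("pics/c9.png",cv2.resize(a[y:y+h,x:x+w],(400,600),interpolation=2))
e=s["eef_pos"]
for z in(e[2]-86.6-2,e[2]-86.6+11,e[2]-86.6+48):print(z,(proj("side",[e[0],e[1],z])-[x,y])*5)
E
```

```text
5.525 [ 557.19423876 -274.8085736   197.60544304] [ 0.48214007  0.08899643 -0.93911501] [ 0.02371871 -0.00193043 -0.0118679 ] 23.63588879613568
109.00544304069865 [155.30946296 482.15591897]
122.00544304069865 [157.2019768 460.9253146]
159.00544304069865 [162.74369338 398.75721301]
```

View pics/c9.png

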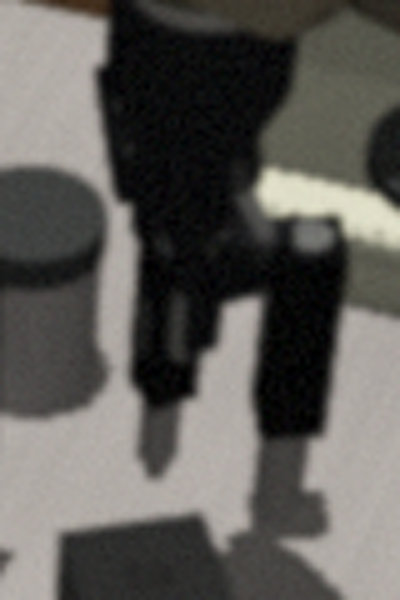

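The probe hangs straight and clear of the holder. Its tip is at crop (153,473) against a prediction of (156,471), so tip ≈ TCP − 82 mm. On to the stand.

```bash
python3 - <<'E'
from plan import *
np.set_printoptions(precision=2,suppress=True)
e=sense()["eef_pos"]
tip=plane("side",(153/5+340-.5,474/5+60-.5),e[2]-81.6);print(tip-e)
rows([526,-53,180],down(-44.6),7)
E
```

```text
[  2.96  -0.06 -81.6 ]
{'x': 2.3, 'y': -25.4, 'z': -19.4, 'rx': -0.0001, 'ry': -0.0, 'rz': -0.0}
{'x': 2.3, 'y': -25.4, 'z': -19.4, 'rx': -0.0001, 'ry': -0.0, 'rz': -0.0}
{'x': 2.3, 'y': -25.4, 'z': -19.4, 'rx': -0.0001, 'ry': -0.0, 'rz': -0.0}
{'x': 2.3, 'y': -25.4, 'z': -19.4, 'rx': -0.0001, 'ry': -0.0, 'rz': -0.0}
{'x': 2.3, 'y': -25.4, 'z': -19.4, 'rx': -0.0001, 'ry': -0.0, 'rz': -0.0}
{'x': 2.3, 'y': -25.4, 'z': -19.4, 'rx': -0.0001, 'ry': -0.0, 'rz': -0.0}
{'x': 2.3, 'y': -25.4, 'z': -19.4, 'rx': -0.0001, 'ry': -0.0, 'rz': -0.0}
dist 224.31638129746852 rot deg 0.037693068198885064
```

Request:
jog_arm:
  increments:
    - {"x": 0,"y": -25,"z": -19,"rx": 0,"ry": 0,"rz": 0,"hand": 10}
    - {"x": 0,"y": -25,"z": -19,"rx": 0,"ry": 0,"rz": 0,"hand": 10}
    - {"x": 0,"y": -26,"z": -20,"rx": 0,"ry": 0,"rz": 0,"hand": 10}
    - {"x": 5,"y": -26,"z": -20,"rx": 0,"ry": 0,"rz": 0,"hand": 10}
    - {"x": 5,"y": -26,"z": -20,"rx": 0,"ry": 0,"rz": 0,"hand": 10}

```text
time_s: 6.2
eef_pos: [534.0, -113.7, 185.3]
ee_rot: [-0.272, -0.652, -0.273, 0.653]
force: [0.5, -0.1, -0.4]
grip_width: 0.271
```

Request:
jog_arm:
  increments:
    - {"x": 10,"y": -25,"z": -19,"rx": 0,"ry": 0,"rz": 0,"hand": 10}
    - {"x": 10,"y": -25,"z": -19,"rx": 0,"ry": 0,"rz": 0,"hand": 10}
    - {"x": 15,"y": 0,"z": 0,"rx": 0,"ry": 0,"rz": 0,"hand": 10}
    - {"x": 10,"y": 0,"z": 0,"rx": 0,"ry": 0,"rz": 0,"hand": 10}
    - {"x": 0,"y": 0,"z": 0,"rx": 0,"ry": 0,"rz": 0,"hand": 10}

```text
time_s: 6.82
eef_pos: [525.4, -53.4, 140.3]
ee_rot: [-0.272, -0.652, -0.273, 0.653]
force: [0.9, -0.6, -1.1]
grip_width: 0.273
```

```bash
python3 - <<'E'
from plan import *
np.set_printoptions(precision=2,suppress=True)
s=sense();e=s["eef_pos"];print(s["time_s"],e,s["force"],s["wrist_torque"],s["joints"])
a=capture("side")[:,:,::-1];cv2.imwrite("pics/side4.png",a)
b=capture("top")[:,:,::-1];cv2.imwrite("pics/top4.png",b)
x,y,w,h=320,170,60,100
cv2.imwrite("pics/c10.png",np.hstack([cv2.resize(a[y:y+h,x:x+w],(360,600),interpolation=2),cv2.resize(b[180:320,240:340],(428,600),interpolation=2)]))
for q in([e[0],e[1],e[2]-81.6],[526,-52,40]):print((proj("side",q)-[x,y]+.5)*6)
E
```

```text
6.825 [525.42 -53.41 140.31] [ 0.89 -0.57 -1.12] [-0.03  0.   -0.06] [-0.32  0.41  1.61 -0.    1.12  0.46]
[190.6  457.47]
[185.61 492.69]
```

View pics/c10.png

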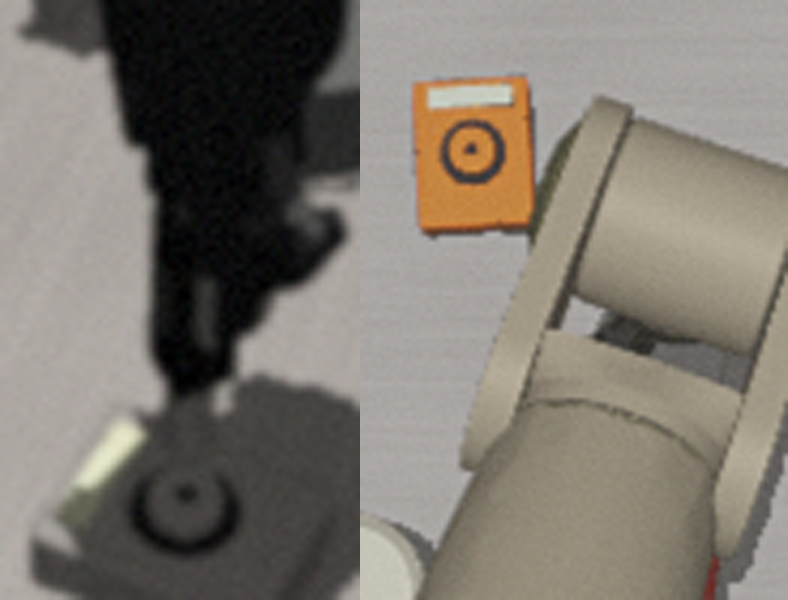

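```bash
python3 - <<'E'
import cv2,numpy as np
a=cv2.imread("pics/side4.png");x,y,w,h=330,225,45,45
g=cv2.cvtColor(a,6)[y:y+h,x:x+w].astype(float);g=np.clip((g-20)*2.6,0,255).astype(np.uint8)
cv2.imwrite("pics/c11.png",cv2.resize(g,(585,585),interpolation=2))
E
```

```text
(no output)
```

View pics/c11.png

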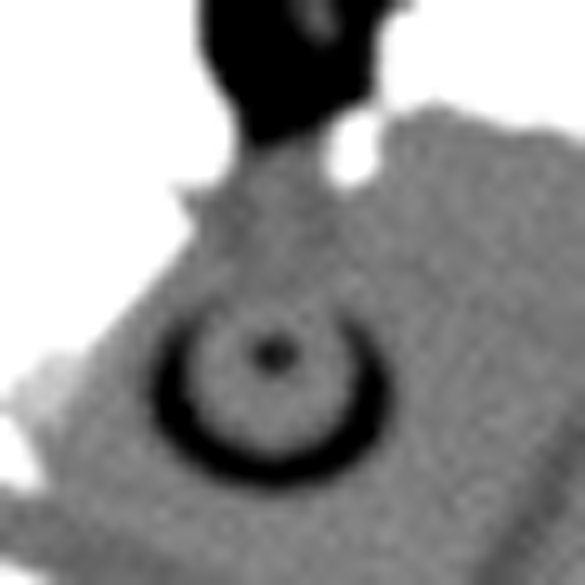

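Request:
jog_arm:
  increments:
    - {"x": 8,"y": 0,"z": 0,"rx": 0,"ry": 0,"rz": 0,"hand": 10}
    - {"x": 5,"y": 0,"z": 0,"rx": 0,"ry": 0,"rz": 0,"hand": 10}
    - {"x": 2,"y": 0,"z": 0,"rx": 0,"ry": 0,"rz": 0,"hand": 10}
    - {"x": 0,"y": 0,"z": 0,"rx": 0,"ry": 0,"rz": 0,"hand": 10}
    - {"x": 0,"y": 0,"z": 0,"rx": 0,"ry": 0,"rz": 0,"hand": 10}

```text
time_s: 7.55
eef_pos: [525.8, -52.8, 126.5]
ee_rot: [0.273, 0.652, 0.273, -0.652]
force: [-0.5, -0.7, -0.3]
grip_width: 0.277
```

Request:
jog_arm:
  increments:
    - {"x": 1,"y": 0,"z": 0,"rx": 0,"ry": 0,"rz": 0,"hand": 10}
    - {"x": 1,"y": 0,"z": 0,"rx": 0,"ry": 0,"rz": 0,"hand": 10}
    - {"x": 0,"y": 0,"z": 0,"rx": 0,"ry": 0,"rz": 0,"hand": 10}

```text
time_s: 7.92
eef_pos: [525.7, -52.7, 124.2]
ee_rot: [-0.273, -0.652, -0.273, 0.652]
force: [-0.2, 0.7, -0.7]
grip_width: 0.276
```

Request:
jog_arm:
  increments:
    - {"x": 1,"y": 0,"z": 0,"rx": 0,"ry": 0,"rz": 0,"hand": 10}
    - {"x": 1,"y": 0,"z": 0,"rx": 0,"ry": 0,"rz": 0,"hand": 10}
    - {"x": 0,"y": 0,"z": 0,"rx": 0,"ry": 0,"rz": 0,"hand": 10}

```text
time_s: 8.3
eef_pos: [525.7, -52.7, 122.2]
ee_rot: [-0.273, -0.652, -0.273, 0.652]
force: [0.4, -0.4, 0.1]
grip_width: 0.279
```

```bash
python3 - <<'E'
from plan import *
np.set_printoptions(precision=2,suppress=True)
s=sense();e=s["eef_pos"];print(s["time_s"],e,s["force"],s["wrist_torque"])
a=capture("side")[:,:,::-1];cv2.imwrite("pics/side5.png",a);x,y,w,h=330,225,45,45
g=cv2.cvtColor(a,6)[y:y+h,x:x+w].astype(float);g=np.clip((g-20)*2.6,0,255).astype(np.uint8)
cv2.imwrite("pics/c12.png",cv2.resize(g,(585,585),interpolation=2))
E
```

```text
8.3 [525.69 -52.72 122.19] [ 0.39 -0.37  0.07] [-0.02  0.02  0.06]
```

View pics/c12.png

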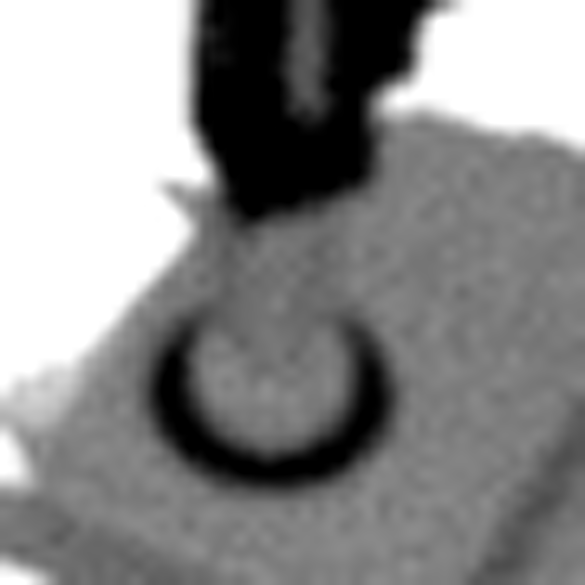

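The tip now just covers the dot, centred in the ring. Moving down in small steps while watching the force.

Request:
jog_arm:
  increments:
    - {"x": 1,"y": 0,"z": 0,"rx": 0,"ry": 0,"rz": 0,"hand": 10}
    - {"x": 1,"y": 0,"z": 0,"rx": 0,"ry": 0,"rz": 0,"hand": 10}
    - {"x": 0,"y": 0,"z": 0,"rx": 0,"ry": 0,"rz": 0,"hand": 10}

```text
time_s: 8.72
eef_pos: [525.8, -52.8, 120.3]
ee_rot: [0.273, 0.652, 0.273, -0.652]
force: [-0.1, 0.5, 0.1]
grip_width: 0.274
```

Request:
jog_arm:
  increments:
    - {"x": 1,"y": 0,"z": 0,"rx": 0,"ry": 0,"rz": 0,"hand": 10}
    - {"x": 0,"y": 0,"z": 0,"rx": 0,"ry": 0,"rz": 0,"hand": 10}

```text
time_s: 8.98
eef_pos: [525.8, -52.8, 119.3]
ee_rot: [0.273, 0.652, 0.273, -0.652]
force: [-0.3, -0.1, 0.7]
grip_width: 0.277
```

Request:
jog_arm:
  increments:
    - {"x": 1,"y": 0,"z": 0,"rx": 0,"ry": 0,"rz": 0,"hand": 10}
    - {"x": 0,"y": 0,"z": 0,"rx": 0,"ry": 0,"rz": 0,"hand": 10}

```text
time_s: 9.22
eef_pos: [525.8, -52.8, 118.3]
ee_rot: [0.273, 0.652, 0.273, -0.652]
force: [-0.0, 0.0, 0.5]
grip_width: 0.278
```

Request:
jog_arm:
  increments:
    - {"x": 0.7,"y": 0,"z": 0,"rx": 0,"ry": 0,"rz": 0,"hand": 10}
    - {"x": 0,"y": 0,"z": 0,"rx": 0,"ry": 0,"rz": 0,"hand": 10}

```text
time_s: 9.48
eef_pos: [525.8, -52.8, 117.6]
ee_rot: [0.273, 0.652, 0.273, -0.652]
force: [-0.1, -0.3, 0.4]
grip_width: 0.275
```

Request:
jog_arm:
  increments:
    - {"x": 0,"y": 0,"z": 0,"rx": 0,"ry": 0,"rz": 0,"hand": 10}

```text
time_s: 9.6
eef_pos: [525.8, -52.8, 117.7]
ee_rot: [0.273, 0.652, 0.273, -0.652]
force: [-0.0, -1.3, 0.1]
grip_width: 0.277
```

Request:
jog_arm:
  increments:
    - {"x": 0,"y": 0,"z": 0,"rx": 0,"ry": 0,"rz": 0,"hand": 10}

```text
time_s: 9.72
eef_pos: [525.8, -52.8, 117.6]
ee_rot: [0.273, 0.652, 0.273, -0.652]
force: [0.3, -0.8, 1.8]
grip_width: 0.274
```

Request:
jog_arm:
  increments:
    - {"x": 0,"y": 0,"z": 0,"rx": 0,"ry": 0,"rz": 0,"hand": 10}

```text
time_s: 9.85
eef_pos: [525.8, -52.8, 117.6]
ee_rot: [0.273, 0.652, 0.273, -0.652]
force: [0.4, -0.3, 0.6]
grip_width: 0.275
```

```bash
python3 - <<'E'
from plan import *
np.set_printoptions(precision=2,suppress=True)
f=[]
for i in range(4):
    a=capture("side")[:,:,::-1];s=sense();f.append(s["force"])
print(np.array(f),s["eef_pos"],s["time_s"])
cv2.imwrite("pics/side6.png",a);x,y,w,h=330,225,45,45
G=[]
for im in(cv2.imread("pics/side4.png"),a):
    g=cv2.cvtColor(im,6)[y:y+h,x:x+w].astype(float);G.append(cv2.resize(np.clip((g-20)*2.6,0,255).astype(np.uint8),(390,390),interpolation=2))
cv2.imwrite("pics/c13.png",np.hstack(G))
E
```

```text
[[ 0.94  0.23  1.94]
 [-0.98 -0.29  0.28]
 [ 0.75  0.32 -0.48]
 [ 1.31  0.25  0.7 ]] [525.79 -52.76 117.62] 10.05
```

View pics/c13.png

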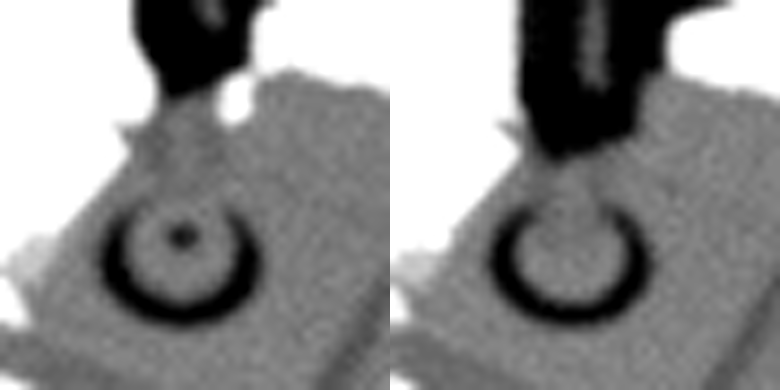

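```bash
cat > prof.py <<'E'
from h import *
def prof(fn,cx=349,y0=252,y1=266,w=3):
    g=cv2.cvtColor(cv2.imread(fn),6).astype(float)[y0:y1,cx-w:cx+w+1].mean(1);return np.round(g).astype(int)
E
python3 - <<'E'
from prof import *
for f in("side4","side5","side6"): print(f,prof(f"pics/{f}.png"))
E
```

```text
side4 [50 57 65 67 67 63 55 40 22 22 43 63 69 69]
side5 [65 67 69 71 67 63 56 40 21 24 44 63 70 69]
side6 [63 65 68 69 69 67 61 47 26 23 45 62 71 70]
```

Request:
jog_arm:
  increments:
    - {"x": 1,"y": 0,"z": 0,"rx": 0,"ry": 0,"rz": 0,"hand": 10}
    - {"x": 0,"y": 0,"z": 0,"rx": 0,"ry": 0,"rz": 0,"hand": 10}

```text
time_s: 10.3
eef_pos: [525.8, -52.8, 116.6]
ee_rot: [0.273, 0.652, 0.273, -0.652]
force: [0.6, -0.8, 1.9]
grip_width: 0.275
```

```bash
cat > avg.py <<'E'
from prof import *
import sys
np.set_printoptions(precision=2,suppress=True)
f=[]
for i in range(8):
    a=capture("side")[:,:,::-1];s=sense();f.append(s["force"])
f=np.array(f);print(f[:,2],f.mean(0),s["eef_pos"],s["time_s"])
cv2.imwrite(f"pics/{sys.argv[1]}.png",a);print(prof(f"pics/{sys.argv[1]}.png"))
E
python3 avg.py s7
```

```text
[1.87 1.84 1.38 1.8  1.78 0.79 2.22 1.05] [ 0.36 -0.32  1.59] [525.78 -52.76 116.64] 10.7
[64 64 66 66 68 68 62 48 25 23 45 64 71 71]
```

Request:
jog_arm:
  increments:
    - {"x": 1,"y": 0,"z": 0,"rx": 0,"ry": 0,"rz": 0,"hand": 10}
    - {"x": 0,"y": 0,"z": 0,"rx": 0,"ry": 0,"rz": 0,"hand": 10}

```text
time_s: 10.95
eef_pos: [525.8, -52.8, 115.6]
ee_rot: [0.273, 0.652, 0.273, -0.652]
force: [0.4, -0.3, 2.2]
grip_width: 0.276
```

```bash
python3 avg.py s8
```

```text
[2.06 1.23 1.47 1.89 1.31 1.88 1.27 1.43] [ 0.6  -0.16  1.57] [525.76 -52.76 115.62] 11.35
[64 64 66 67 68 68 63 49 28 24 43 64 69 72]
```

Request:
jog_arm:
  increments:
    - {"x": -0.5,"y": 0,"z": 0,"rx": 0,"ry": 0,"rz": 0,"hand": 10}
    - {"x": 0,"y": 0,"z": 0,"rx": 0,"ry": 0,"rz": 0,"hand": 10}
    - {"x": 0,"y": 0,"z": 0,"rx": 0,"ry": 0,"rz": 0,"hand": 10}
    - {"x": 0,"y": 0,"z": 0,"rx": 0,"ry": 0,"rz": 0,"hand": 10}
    - {"x": 0,"y": 0,"z": 0,"rx": 0,"ry": 0,"rz": 0,"hand": 10}

```text
time_s: 11.98
eef_pos: [525.7, -52.8, 116.1]
ee_rot: [0.273, 0.652, 0.273, -0.652]
force: [0.3, -0.6, 1.6]
grip_width: 0.277
```

```bash
python3 avg.py s9; python3 avg.py s9
```

```text
[0.72 1.32 1.07 0.89 1.16 1.53 1.43 0.55] [ 0.89 -0.61  1.08] [525.74 -52.78 116.11] 12.375
[63 65 65 67 70 68 62 46 27 24 45 63 70 71]
[2.27 1.51 1.53 1.54 1.32 1.95 1.47 1.41] [ 0.71 -0.76  1.62] [525.73 -52.74 116.1 ] 12.775
[62 66 66 67 70 68 62 45 27 24 43 64 70 70]
```

Request:
jog_arm:
  increments:
    - {"x": -4,"y": 0,"z": 0,"rx": 0,"ry": 0,"rz": 0,"hand": 10}
    - {"x": -8,"y": 0,"z": 0,"rx": 0,"ry": 0,"rz": 0,"hand": 10}
    - {"x": -4,"y": 0,"z": 0,"rx": 0,"ry": 0,"rz": 0,"hand": 10}
    - {"x": 0,"y": 0,"z": 0,"rx": 0,"ry": 0,"rz": 0,"hand": 10}
    - {"x": 0,"y": 0,"z": 0,"rx": 0,"ry": 0,"rz": 0,"hand": 10}

```text
time_s: 13.4
eef_pos: [525.6, -52.7, 131.9]
ee_rot: [-0.273, -0.652, -0.273, 0.653]
force: [0.1, 0.9, -1.8]
grip_width: 0.275
```

```bash
python3 avg.py s10;python3 avg.py s10;python3 avg.py s10
```

```text
[-1.56 -1.01 -1.49 -0.95 -0.54 -1.5  -1.85 -1.27] [ 0.04  0.13 -1.27] [525.72 -52.72 132.04] 13.8
[49 57 66 67 67 63 54 40 23 22 45 64 68 68]
[-2.06 -1.21 -1.82 -1.39 -0.71 -0.21  0.26 -0.91] [-0.13 -0.09 -1.01] [525.72 -52.75 132.11] 14.2
[50 58 65 68 67 64 54 40 22 22 44 62 69 69]
[-0.85 -0.02 -1.46 -1.6  -1.05 -1.12 -1.09 -1.31] [-0.23 -0.06 -1.06] [525.74 -52.73 132.11] 14.6
[50 58 67 68 68 63 56 39 22 23 44 62 69 68]
```

Averages put the in-air baseline at −1.1 N and the reading while pressed at +1.4 to 1.6 N. That is about 2.6 N, or 3.9 mm, held for more than 1.5 s, so the stand press is done. It also makes TCP to tip 80 mm. Now to the console: rise first, then cross while tilting.

```bash
cat > con.py <<'E'
from plan import *
P=np.array([561,304,90.]);yaw=.428
n=np.array([-np.sin(.4)*np.cos(yaw),-np.sin(.4)*np.sin(yaw),np.cos(.4)])
M0=down(-44.6)
ax=np.cross([0,0,-1],-n);ax/=np.linalg.norm(ax)
M1=R.from_rotvec(.4*ax).as_matrix()@M0
E
python3 - <<'E'
from con import *
print(n,M1)
rows(P+112*n,M1,11,p0=np.array([525.7,-52.7,192]),M0=M0)
E
```

```text
[-0.3542919  -0.16162888  0.92106099] [[ 0.3542919   0.68643211 -0.63504977]
 [ 0.16162888 -0.71382907 -0.68141336]
 [-0.92106099  0.13877685 -0.36385111]]
{'x': -0.1, 'y': -21.9, 'z': -21.6, 'rx': -0.0, 'ry': 0.034, 'rz': 0.013}
{'x': 0.3, 'y': -21.9, 'z': -21.6, 'rx': -0.0, 'ry': 0.034, 'rz': 0.013}
{'x': 0.8, 'y': -21.9, 'z': -21.6, 'rx': -0.0, 'ry': 0.034, 'rz': 0.013}
{'x': 1.2, 'y': -21.9, 'z': -21.6, 'rx': -0.0, 'ry': 0.034, 'rz': 0.013}
{'x': 1.7, 'y': -21.9, 'z': -21.5, 'rx': -0.0, 'ry': 0.034, 'rz': 0.013}
{'x': 2.1, 'y': -22.0, 'z': -21.5, 'rx': -0.0, 'ry': 0.034, 'rz': 0.013}
{'x': 2.6, 'y': -22.0, 'z': -21.4, 'rx': -0.0, 'ry': 0.034, 'rz': 0.013}
{'x': 3.0, 'y': -22.0, 'z': -21.3, 'rx': -0.0, 'ry': 0.034, 'rz': 0.013}
{'x': 3.5, 'y': -22.1, 'z': -21.2, 'rx': -0.0, 'ry': 0.034, 'rz': 0.013}
{'x': 3.9, 'y': -22.1, 'z': -21.1, 'rx': -0.0, 'ry': 0.034, 'rz': 0.013}
{'x': 4.3, 'y': -22.2, 'z': -20.9, 'rx': -0.0, 'ry': 0.034, 'rz': 0.013}
dist 338.62788563288944 rot deg 22.918311805232932
```

Request:
jog_arm:
  increments:
    - {"x": -20,"y": 0,"z": 0,"rx": 0,"ry": 0,"rz": 0,"hand": 10}
    - {"x": -25,"y": 0,"z": 0,"rx": 0,"ry": 0,"rz": 0,"hand": 10}
    - {"x": -15,"y": 0,"z": 0,"rx": 0,"ry": 0,"rz": 0,"hand": 10}

```text
time_s: 14.98
eef_pos: [526.0, -52.8, 193.2]
ee_rot: [0.273, 0.653, 0.272, -0.652]
force: [-0.4, -0.2, -1.6]
grip_width: 0.27
```

Request:
jog_arm:
  increments:
    - {"x": 0,"y": -22,"z": -22,"rx": 0,"ry": 0.034,"rz": 0.013,"hand": 10}
    - {"x": 0,"y": -22,"z": -22,"rx": 0,"ry": 0.034,"rz": 0.013,"hand": 10}
    - {"x": 1,"y": -22,"z": -22,"rx": 0,"ry": 0.034,"rz": 0.013,"hand": 10}
    - {"x": 1,"y": -22,"z": -22,"rx": 0,"ry": 0.034,"rz": 0.013,"hand": 10}
    - {"x": 1.5,"y": -22,"z": -21.5,"rx": 0,"ry": 0.034,"rz": 0.013,"hand": 10}

```text
time_s: 15.6
eef_pos: [524.3, 103.5, 193.0]
ee_rot: [0.269, 0.714, 0.274, -0.585]
force: [1.2, -0.4, -0.8]
grip_width: 0.273
```

Request:
jog_arm:
  increments:
    - {"x": 2,"y": -22,"z": -21.5,"rx": 0,"ry": 0.034,"rz": 0.013,"hand": 10}
    - {"x": 2.5,"y": -22,"z": -21,"rx": 0,"ry": 0.034,"rz": 0.013,"hand": 10}
    - {"x": 3,"y": -22,"z": -21,"rx": 0,"ry": 0.034,"rz": 0.013,"hand": 10}
    - {"x": 3.5,"y": -22,"z": -21,"rx": 0,"ry": 0.034,"rz": 0.013,"hand": 10}
    - {"x": 0,"y": 0,"z": 0,"rx": 0,"ry": 0,"rz": 0,"hand": 10}

```text
time_s: 16.23
eef_pos: [521.6, 226.3, 193.2]
ee_rot: [0.266, 0.758, 0.274, -0.528]
force: [1.1, 0.2, -1.8]
grip_width: 0.275
```

```bash
python3 - <<'E'
from con import *
np.set_printoptions(precision=2,suppress=True)
s=sense();print(s["joints"],s["time_s"],s["eef_pos"],P+112*n)
rows(P+108*n,M1,2)
a=capture("side")[:,:,::-1];cv2.imwrite("pics/side11.png",a);b=capture("top")[:,:,::-1]
cv2.imwrite("pics/c14.png",np.hstack([cv2.resize(a,(400,300)),cv2.resize(b,(400,300))]))
E
```

```text
[0.16 0.28 1.69 0.11 0.86 0.88] 16.225 [521.63 226.33 193.19] [521.32 285.9  193.16]
{'x': 5.9, 'y': -21.2, 'z': -20.7, 'rx': 0.0009, 'ry': 0.0341, 'rz': 0.0134}
{'x': 6.4, 'y': -21.3, 'z': -20.4, 'rx': 0.0009, 'ry': 0.0341, 'rz': 0.0134}
dist 60.33941457670034 rot deg 4.202758976913182
```

View pics/c14.png

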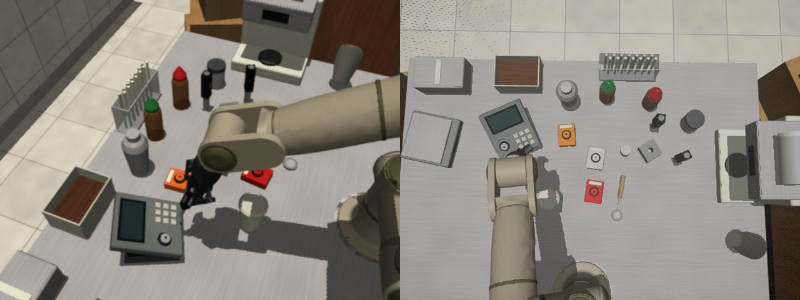

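The bystanders are all in place and the gripper is nearing the console. Two more rows.

Request:
jog_arm:
  increments:
    - {"x": 4,"y": -21,"z": -21,"rx": 0,"ry": 0.034,"rz": 0.0135,"hand": 10}
    - {"x": 4,"y": -21,"z": -20.5,"rx": 0,"ry": 0.034,"rz": 0.0135,"hand": 10}
    - {"x": 0,"y": 0,"z": 0,"rx": 0,"ry": 0,"rz": 0,"hand": 10}

```text
time_s: 16.7
eef_pos: [522.7, 284.8, 193.8]
ee_rot: [0.264, 0.78, 0.272, -0.499]
force: [0.6, -0.1, -0.9]
grip_width: 0.276
```

```bash
cat > look.py <<'E'
from con import *
import sys
np.set_printoptions(precision=2,suppress=True)
s=sense();e=s["eef_pos"];M=R.from_quat(s["ee_rot"],scalar_first=True).as_matrix();tip=e+80*M[:,0]
print(s["time_s"],"tip",tip,"axis err",np.arccos(-M[:,0]@n),"tip-P in tool",M.T@(P-tip))
x,y,w,h=230,340,70,70;k=560/70
a=capture("side")[:,:,::-1];cv2.imwrite(f"pics/{sys.argv[1]}.png",a)
print("pred tip",(proj("side",tip)-[x,y]+.5)*k,"dot",(proj("side",P)-[x,y]+.5)*k)
cv2.imwrite(f"pics/{sys.argv[1]}c.png",cv2.resize(a[y:y+h,x:x+w],(560,560),interpolation=2))
rows(P+(80+float(sys.argv[2]))*n,M1,2)
E
python3 look.py s12 8
```

```text
16.7 tip [551.06 297.68 120.12] axis err 0.0011820449734985918 tip-P in tool [32.28 -1.9   0.33]
pred tip [327.71 246.61] dot [282.57 320.65]
{'x': 12.2, 'y': -1.3, 'z': 0.0, 'rx': -0.0001, 'ry': 0.0004, 'rz': -0.0007}
{'x': 12.2, 'y': -1.3, 'z': 0.0, 'rx': -0.0001, 'ry': 0.0004, 'rz': -0.0007}
dist 24.54340838364439 rot deg 0.09734428684245265
```

View pics/s12c.png

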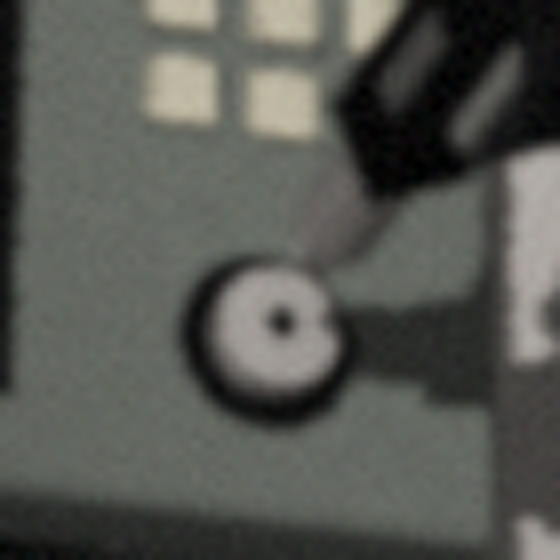

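The side view shows the tip near (318,250) against a prediction of (328,247). The dot is at (283,322) against (283,321). These agree, so I'll close to 8 mm.

Request:
jog_arm:
  increments:
    - {"x": 12,"y": -1,"z": 0,"rx": 0,"ry": 0,"rz": 0,"hand": 10}
    - {"x": 8,"y": -1,"z": 0,"rx": 0,"ry": 0,"rz": 0,"hand": 10}
    - {"x": 4,"y": 0,"z": 0,"rx": 0,"ry": 0,"rz": 0,"hand": 10}
    - {"x": 0,"y": 0,"z": 0,"rx": 0,"ry": 0,"rz": 0,"hand": 10}

```text
time_s: 17.25
eef_pos: [530.1, 289.7, 171.3]
ee_rot: [0.263, 0.78, 0.271, -0.499]
force: [-0.5, 0.7, -1.2]
grip_width: 0.275
```

```bash
python3 look.py s13 2; python3 avg.py s13b; python3 avg.py s13b
```

```text
17.25 tip [558.54 302.49  97.6 ] axis err 0.0015175747828658894 tip-P in tool [ 8.12 -0.46  0.17]
pred tip [293.43 302.51] dot [282.57 320.65]
{'x': 3.2, 'y': -0.2, 'z': 0.2, 'rx': -0.0003, 'ry': -0.0, 'rz': -0.0008}
{'x': 3.2, 'y': -0.2, 'z': 0.2, 'rx': -0.0003, 'ry': -0.0, 'rz': -0.0008}
dist 6.491571650315643 rot deg 0.09969809556531604
[-0.79 -1.05 -0.77 -0.65 -0.87 -2.04 -1.34 -1.21] [-0.09 -0.12 -1.09] [530.07 289.91 171.86] 17.7
[157 157 158 158 157 158 156 157 157 157 157 158 158 157]
[-0.21 -1.69 -1.38 -1.18 -0.65 -1.45 -0.16 -1.52] [-0.01 -0.17 -1.03] [530.08 289.88 171.73] 18.1
[157 157 157 158 157 157 157 158 156 158 157 158 157 158]
```

View pics/s13c.png

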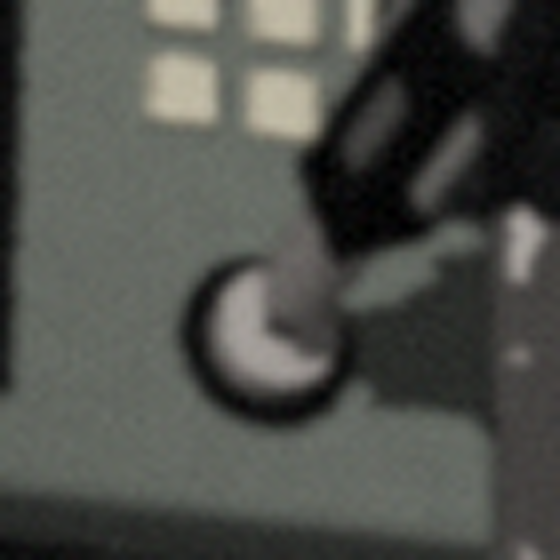

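Request:
jog_arm:
  increments:
    - {"x": 3,"y": -0.3,"z": 0,"rx": 0,"ry": 0,"rz": 0,"hand": 10}
    - {"x": 2,"y": -0.3,"z": 0,"rx": 0,"ry": 0,"rz": 0,"hand": 10}
    - {"x": 1,"y": 0,"z": 0,"rx": 0,"ry": 0,"rz": 0,"hand": 10}
    - {"x": 0,"y": 0,"z": 0,"rx": 0,"ry": 0,"rz": 0,"hand": 10}

```text
time_s: 18.6
eef_pos: [531.8, 291.3, 166.0]
ee_rot: [0.263, 0.78, 0.271, -0.499]
force: [-0.4, 0.9, -0.8]
grip_width: 0.275
```

```bash
cat > av2.py <<'E'
from con import *
import sys
np.set_printoptions(precision=2,suppress=True)
f=[];q=[]
for i in range(int(sys.argv[2])):
    a=capture("side")[:,:,::-1];s=sense();f.append(s["force"]);q.append(s["eef_pos"])
f=np.array(f)-[0,0,-1.08];M=R.from_quat(s["ee_rot"],scalar_first=True).as_matrix();tip=np.mean(q,0)+80*M[:,0]
print("Fn",(f@n).mean(),"+-",(f@n).std()/len(f)**.5,f.mean(0),s["eef_pos"],s["time_s"],"geom pressed",-(tip-P)@n,"lat",(M.T@(P-tip))[1:],"grip",s["grip_width"]*85.4)
x,y,w,h=230,340,70,70
cv2.imwrite(f"pics/{sys.argv[1]}.png",cv2.resize(a[y:y+h,x:x+w],(560,560),interpolation=2))
E
python3 av2.py s14 8
```

```text
Fn 0.26154981192067317 +- 0.19390792430666196 [-0.51  0.07  0.1 ] [531.84 291.27 166.16] 19.0 geom pressed -2.5651711596426163 lat [0.23 0.55] grip 23.4002474320355
```

View pics/s14.png

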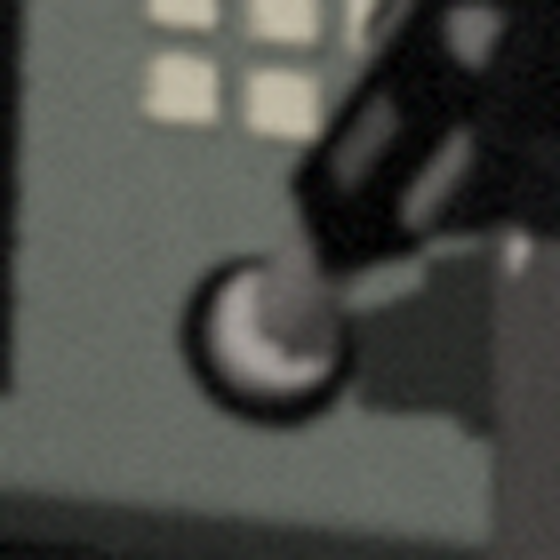

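Request:
jog_arm:
  increments:
    - {"x": 1,"y": 0,"z": 0.3,"rx": 0,"ry": 0,"rz": 0,"hand": 10}
    - {"x": 1,"y": 0,"z": 0,"rx": 0,"ry": 0,"rz": 0,"hand": 10}
    - {"x": 0,"y": 0,"z": 0,"rx": 0,"ry": 0,"rz": 0,"hand": 10}

```text
time_s: 19.38
eef_pos: [532.5, 291.4, 164.3]
ee_rot: [0.263, 0.78, 0.271, -0.499]
force: [-0.2, -0.0, 0.2]
grip_width: 0.273
```

```bash
python3 av2.py s15 8
```

```text
Fn 1.5829221023611886 +- 0.19682818286854584 [-0.42  0.02  1.56] [532.36 291.38 164.22] 19.775 geom pressed -0.5756897120114075 lat [0.19 0.31] grip 23.452688077639994
```

Request:
jog_arm:
  increments:
    - {"x": 1,"y": 0,"z": 0,"rx": 0,"ry": 0,"rz": 0,"hand": 10}
    - {"x": 1,"y": 0,"z": 0,"rx": 0,"ry": 0,"rz": 0,"hand": 10}
    - {"x": 0,"y": 0,"z": 0,"rx": 0,"ry": 0,"rz": 0,"hand": 10}

```text
time_s: 20.15
eef_pos: [533.1, 291.7, 162.3]
ee_rot: [0.263, 0.78, 0.271, -0.499]
force: [-0.9, 0.9, 1.2]
grip_width: 0.274
```

```bash
python3 av2.py s16 12
```

```text
Fn 2.026590040447502 +- 0.16975342214805553 [-0.28  0.08  2.11] [533.08 291.73 162.38] 20.75 geom pressed 1.4526105520429449 lat [0.22 0.26] grip 23.572800226310132
```

View pics/s16.png

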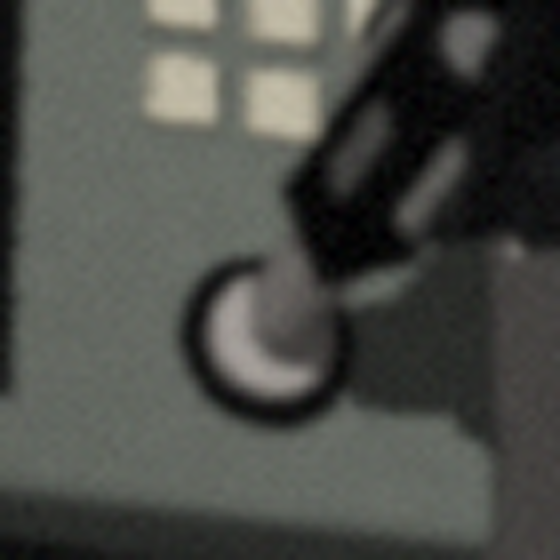

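Request:
jog_arm:
  increments:
    - {"x": 1,"y": 0,"z": 0,"rx": 0,"ry": 0,"rz": 0,"hand": 10}
    - {"x": 0,"y": 0,"z": 0,"rx": 0,"ry": 0,"rz": 0,"hand": 10}
    - {"x": 0,"y": 0,"z": 0,"rx": 0,"ry": 0,"rz": 0,"hand": 10}

```text
time_s: 21.12
eef_pos: [533.4, 291.9, 161.5]
ee_rot: [0.263, 0.78, 0.271, -0.499]
force: [-0.2, -0.4, 2.4]
grip_width: 0.274
```

```bash
python3 av2.py s17 30; python3 - <<'E'
from rig import *;import cv2
cv2.imwrite("pics/s18.png",capture("side")[:,:,::-1]);print(sense()["dq"])
E
```

```text
Fn 2.5666255303976784 +- 0.09653968834363172 [ 0.05 -0.13  2.78] [533.39 291.88 161.44] 22.625 geom pressed 2.477676410157117 lat [0.24 0.22] grip 23.513232786517786
[ 1.73683893e-05  4.50400647e-04 -1.02142432e-03  8.27520170e-04
 -2.47409351e-05  3.70988771e-04]
```

View pics/s18.png

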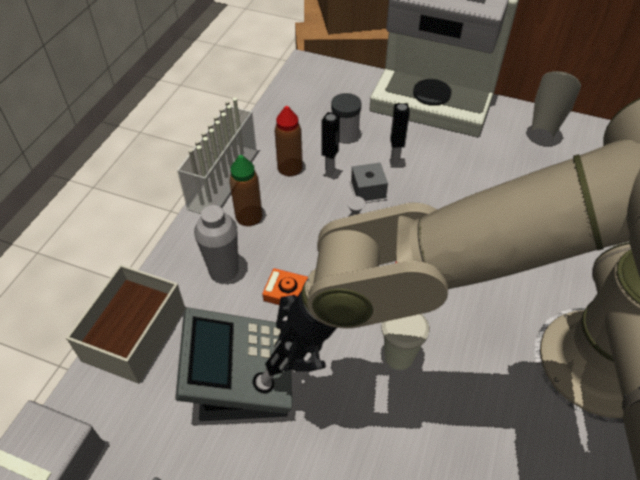

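Force on the pad is 2.57 ± 0.1 N, about 3.9 mm pressed. The tip is on the pad at (263,381), the bystanders I can see are where they were, and the arm is still. Handing in.

```bash
python3 -c "
from rig import *
print(finish_job())"
```

```text
the job is handed in; nothing more can be done
None
```

I took the smallest probe out of the grey holder and pressed the grey stand's pad with it upright for over a second. I then set it square on the console pad and handed in at about 22.7 s with it still held there. `finish_job` gives no verdict, so the figures below are my own measurements.

| Check | Batch stand | Console (last check) |
|---|---|---|
| Force on pad (average, probe weight removed) | about 2.6 N | 2.57 ± 0.1 N |
| Pressed in (from the spring rate) | about 3.9 mm | about 3.9 mm |
| Tip from pad middle | centred on the dot in the picture | within about 0.3 mm by arm position, 2 mm by picture |
| Angle from square | upright | about 0.002 rad, on my estimate of the panel's slope |

- **Grip:** the fingers read 23.5 mm on the 24 mm handle throughout.
- **Bystanders:** in the last side picture the ones in view stand where they started. The jigger and cup are partly hidden by the arm, and the spoon is out of sight behind it.
- **Disagreements:** camera and arm geometry alone put the console pad at 2.5 mm pressed and the stand pad at about 5.5 mm. Force gave about 3.9 mm for both, and I trusted force; all of these values are within the allowed range.
- **Refused calls:** my first three move calls were refused because the rows lacked keys. Nothing moved.

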